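Open a sample jar in the dry-cabinet drawer

TASK

The rock sample in the jar with the blue cap is about to be taken out for weighing. Pull the drawer of the clear dry cabinet all the way out to its stop, unscrew the tight blue cap while the jar stays seated in its square pocket, stop turning when the threads let go, and lift the cap straight off. Finish still holding the cap level in the gripper, centred about 2 cm clear above the open jar: do not put it down or let go; the drawer stays fully out, and the other jars and bench things are left alone.

Things in the scene. Friction and masses are not known exactly. Their poses are not given: they have to be found in the camera images.
- drawer (a joint): Drawer of the dry cabinet (clear top and sides, 340 wide, 240 deep, 132 high; blue drawer front, its top 118 mm above the table). Value in m: 0 shut, 0.165 out at its stop. It slides straight along -x of handle with about 3 N of friction and stays where left. Starts shut.
- handle (a point): Middle of the drawer's level steel bar handle: round bar 10 mm thick, 120 mm long along the point's y, 112 mm above the table, 45 mm of free space between bar and drawer front, nothing above it. Site +x points into the cabinet, -x is the way it pulls out, z up. Moves with the drawer; the row of jars runs 140 mm behind it.
- tray (a point): Point on the drawer's floor, 20 mm above the table, at the centre of the middle one of three square pockets in a grey insert (65 mm wide, 28 mm deep) that hold the jars; axes as handle, 140 mm further along +x. Pockets are at y = -102, 0 and +102 mm of this point; which jar stands in which one changes.
- jar_mouth (a point): Centre of the mouth (rim top) of the jar to open: square glass jar, body 62 x 62 x 50 mm, sloping shoulder 50 to 60 mm above its foot, round neck 44 mm wide, rim 86.5 mm above its foot, reddish rocks inside, 0.2 to 0.3 kg. z is its axis, up; x, y parallel to its sides. Its pocket (1.5 mm play) keeps it from turning. Three outside threads on the neck.
- cap_center (a point): Centre, half-way up, of its blue ribbed cap: 60 mm wide, 20 mm high, 50 g, z up, white line on top along +x. Tight: 4.5 mm below the rim, 102 mm above the table, lower edge 12 mm over the shoulder. Opens anticlockwise from above, 0.2 to 0.7 N m; threads let go after 60 to 68 degrees, lifts off up to 90, stop at 94. May but need not rise 4 mm in turning; its sprung seal pushes it up with 20 N.
- jar_white_center (a point): Bystander: closed square jar of the same shape with a white cap, in another pocket of the drawer; its centre, 46 mm above its foot (92 mm high in all).
- jar_orange_center (a point): Bystander: closed square jar of the same shape with an orange cap, in another pocket of the drawer; its centre, 46 mm above its foot (92 mm high in all).
- dish: Bystander: aluminium weighing dish, 72 mm wide, 14 mm high, on the pan of the blue balance at the left of the table; origin at its underside.
- tweezers: Bystander: steel tweezers, 122 mm long, lying on the table at the left; origin at the underside.
- beaker: Bystander: glass beaker, 68 mm wide, 85 mm high, standing on the table at the right; origin at its underside.
- brush: Bystander: small brush, 170 mm long, lying on the table at the right; origin at its underside.
- balance: Bystander, fixed: blue laboratory balance, 250 x 200 mm, 55 mm high, at the left of the table; origin at its underside.
- solar: Bystander, fixed: solar cell in a clear case on a round turntable, 250 mm in diameter, 111 mm high, at the right of the table; origin at its underside.

How it is judged:
By the outcome, as a careful person would: the job done as asked, in the order asked, and still so for the second after the job is handed in, while the arm keeps its last pose, push and grip.
It also fails if it takes over 45 s, if anything falls off the work surface, if the arm or the gripper's body presses on something with over 40 N, if the wrist force passes 120 N, or if a joint passes its speed limit or range.

ROBOT

A 6-joint arm with a two-finger parallel gripper is mounted at the origin on the work surface. World frame = base frame: x ahead of the robot, y to its left, z up, the work surface at z = 0. Lengths are in m, angles in rad, forces in N, time in s.
With the tool pointing down it reaches from about 0.275 to 0.85 m from the base axis. Payload 19 kg.
Tool frame: the origin (TCP) lies at the very end of the fingers, on their centre line; the grasp point (between the pads) lies 19 mm behind it (grip_point_offset is the distance from the TCP to the grasp point, in m); z points along the fingers, y is the direction in which the jaws open and shut (so a half turn about z gives the same grasp; the last joint's range is limited). The gripper opens to 85 mm and grips with 20 to 120 N. Pads are 22 mm wide; open, the fingers measure 114 mm over their backs; the gripper's body (76 mm by 85 mm) begins 54 mm behind the grasp point. The pads swing forward as they close: fully open they stand 13 mm farther back than shut.
Start: joints at [1.21, 0.15, 1.437, -0, 1.554, -0.134], TCP at [0.129, 0.56, 0.231] pointing down, gripper open.
Joint ranges: [-2.8, 2.8], [-0.68, 2.1], [0.12, 2.68], [-1.39, 4.53], [0.16, 2.79], [-2.81, 2.81]. Speed limits (rad/s): [1.89, 1.89, 2.22, 3.01, 3.01, 3.01].

INTERFACE

Orientations are given as a unit quaternion [w, x, y, z].
In Python, from plant import * gives the robot as it stands.
- The arm moves only by the tool send_rows, never from a script. Its argument "rows" is one flat list of numbers, 7 for each row, row after row: the turn, a rotation vector about the world's x, y, z in degrees, then the shift along the world's x, y, z in m, then the closure in counts, from 0 (fully open) to 255 (shut). In form: [ax, ay, az, dx, dy, dz, claw, ax, ay, az, dx, dy, dz, claw, ...]. A call has 1 to 5 rows; each row is the pose to reach, as a shift and turn from the pose commanded when the call began; what a row does not reach only later rows make up. A row lasts 1/8 s, in which the tool goes at most 62.5 mm and 10.7 degrees, less where a joint would pass 70% of its speed; a pose out of reach is approached as far as the arm can. A call with a gripper value outside its range is refused whole. The fingers move at their own pace and stop on an object; "squeeze" is the grip in N (left out, the last holds). Time passes only in rows, so rows that repeat a pose let the fingers close. It gives the time, the measured TCP pose, the force and the opening at its end, in the units of the state.
- get_obs(): the state, without advancing time (a new reading comes with each control period).
- capture(name): name is "scene" or "top"; returns a dict with "image" (420x560x3 uint8, red, green, blue), "fovy" (degrees; the focal length in pixels is half the picture's height over the tangent of half this angle, whatever the lens; pixels are square), "cx", "cy" (the principal point, pixels), "k1" (the pictures are not rectified: a ray, as slopes to the right and down, at radius r is drawn at 1 + k1 r^2 times it, then the intrinsics apply), "rvec" (rotation vector, rad) and "tvec" (3), from world to camera coordinates, as OpenCV has them. Camera axes: x right, y down, z forward; pixel columns grow to the right and rows downward; lengths in m; the calibration is good to about 2 mm. A picture is of the moment at which its call begins. There is no depth.
- job_done(): hands the job in, once; it reports no verdict.
The state is a dict: "time_s": time; "joint_pos": joint angles; "joint_vel": joint speeds; "effort": joint torques, N m; "eef_pos": TCP position; "tool_rot": TCP orientation; "contact_force": force on the tool from outside, world axes, zero at the start; "torque": the same for the moment, N m; "gripper_width": finger opening in m.
Only numpy, scipy, OpenCV 4.12 (cv2) and the standard library are available. Lean on these libraries where they do the work, as an engineer would, in place of code of your own. Each camera call takes 0.05 s, during which the arm holds its last target. There are 200 camera calls.

## Working session

There is one attempt and no reset: what is moved stays moved. The work goes in short steps, Python scripts to look and compute and a tool call to move; the robot and the scene stay as the last step left them, time stands still between calls to the robot, and variables do not carry over. Pictures are saved under pics/ and viewed, about 8 in all and at most 12, crops included, and the job is handed in when it is done.

Besides the shell and the picture viewer there is one more tool, called after "Call:" by a JSON object that holds its "api" and its "payload", one argument or row to a line. send_rows: Moves the arm, as the interface text tells. Its arguments: {"type":"object","properties":{"rows":{"type":"array"},"squeeze":{"type":"number"}},"required":["rows"]}

```bash
mkdir -p pics
cat > h.py <<'E'
from plant import *
import numpy as np, cv2
def cam(n):
    c=capture(n); return c
def ray(c,u,v):
    f=210/np.tan(np.radians(c["fovy"])/2)
    d=np.array([(u-c["cx"])/f,(v-c["cy"])/f]); s=d.copy()
    for _ in range(30): s=d/(1+c["k1"]*(s@s))
    R=cv2.Rodrigues(np.array(c["rvec"],float))[0]; t=np.array(c["tvec"],float)
    return -R.T@t, R.T@np.array([s[0],s[1],1])
def at(c,u,v,z):
    o,d=ray(c,u,v); return (o+d*(z-o[2])/d[2]).round(4)
def save(c,n,crop=None,k=1):
    im=c["image"][:,:,::-1]
    if crop: x0,y0,x1,y1=crop; im=im[y0:y1,x0:x1]
    cv2.imwrite("pics/"+n,cv2.resize(im,None,fx=k,fy=k,interpolation=cv2.INTER_CUBIC))
E
python3 - <<'E'
from h import *
import pickle
print(get_obs())
a=cam("scene");b=cam("top");pickle.dump((a,b),open("c0.pkl","wb"))
cv2.imwrite("pics/a.png",a["image"][:,:,::-1]);save(b,"b.png",None,1.4)
E
```

```text
{'time_s': 0.0, 'joint_pos': array([ 1.20998937e+00,  1.50950539e-01,  1.43800871e+00, -5.08556947e-06,
        1.55379376e+00, -1.34001247e-01]), 'joint_vel': array([-0.00082858, -0.00068173, -0.00232975, -0.00072845,  0.00098041,
       -0.00087629]), 'effort': array([-2.20333823e-04, -7.13111830e+01, -5.70841134e+01, -2.66646812e-04,
        9.95190174e-03, -3.32496893e-05]), 'eef_pos': array([0.12923425, 0.5600427 , 0.23070677]), 'tool_rot': array([-1.39612840e-04,  1.13159886e-01,  9.93576622e-01, -5.63131933e-04]), 'contact_force': array([ 0.05185471, -0.09059295, -0.15126025]), 'torque': array([-0.03388189, -0.05003581, -0.00074214]), 'gripper_width': 0.08540018868744688}
```

View pics/a.png

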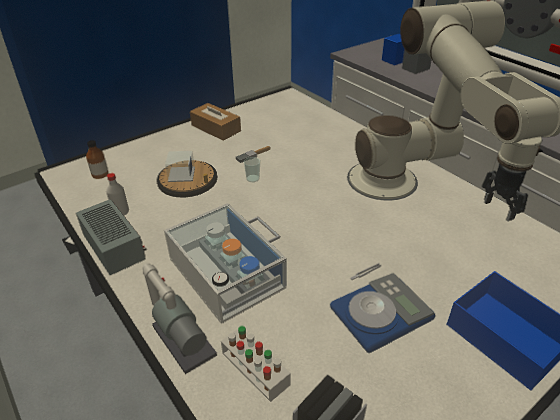

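View pics/b.png

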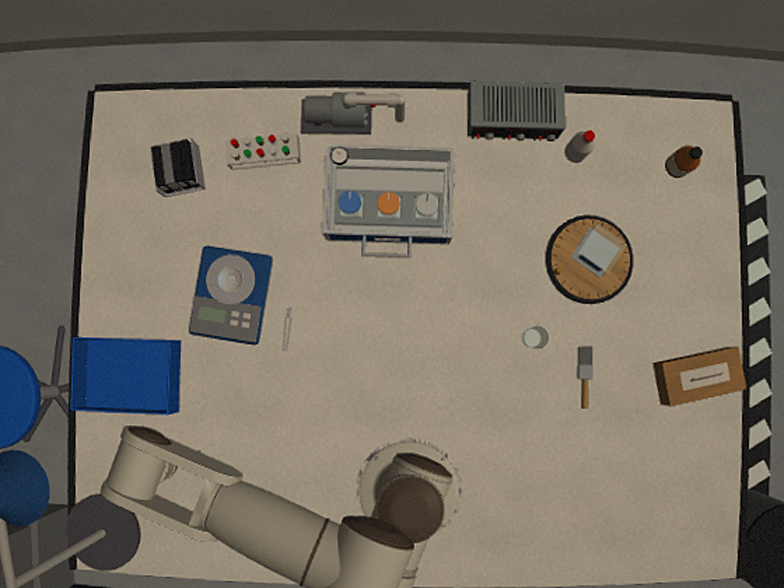

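The top picture shows the cabinet ahead of the robot. The handle bar is at about (362–411, 255) and the blue, orange and white caps at (349,203), (388,203) and (427,204), all in the 1.4x view.

Run:
```python
from h import *
import pickle
a,b=pickle.load(open("c0.pkl","rb"))
save(b,"b2.png",(220,95,340,195),6)
hsv=cv2.cvtColor(b["image"],cv2.COLOR_RGB2HSV)
m=cv2.inRange(hsv,(100,110,90),(120,255,255)); 
n,l,s,ce=cv2.connectedComponentsWithStats(m)
for i in range(1,n):
    if s[i][4]>60 and 220<ce[i][0]<340 and 95<ce[i][1]<195: print(s[i],ce[i],at(b,*ce[i],.112))
for u,v in [(362/1.4,255/1.4),(411/1.4,255/1.4),(388/1.4,203/1.4),(427/1.4,204/1.4)]: print(at(b,u,v,.112))
```

```text
[242 137  16  15 179] [249.53631285 144.19553073] [0.7685 0.1676 0.112 ]
[0.6275 0.1313 0.112 ]
[0.6293 0.0032 0.112 ]
[0.7667 0.0656 0.112 ]
[ 0.7656 -0.0372  0.112 ]
```

View pics/b2.png

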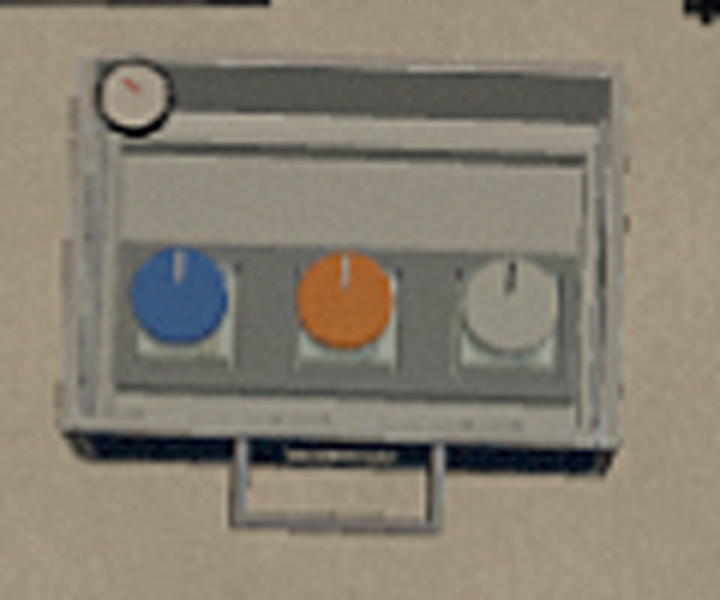

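The 6x crop shows the bar from (232,522) to (438,527) and the cap centres blue (180,296), orange (345,300) and white (508,305). The white line on the blue cap points away from the robot. There is a slight yaw.

Run:
```python
from h import *
import pickle
a,b=pickle.load(open("c0.pkl","rb"))
P=lambda u,v,z: at(b,220+u/6,95+v/6,z)
B=P(232,522,.112),P(438,527,.112)
J=P(180,296,.112),P(345,300,.112),P(508,305,.112)
F=P(65,432,.118),P(612,448,.118)
for s in (B,J,F):
    d=s[0]-s[-1]; print(s,np.linalg.norm(d),np.degrees(np.arctan2(-d[0],d[1])))
```

```text
(array([0.6281, 0.131 , 0.112 ]), array([0.6268, 0.0053, 0.112 ])) 0.12570672217506906 -0.5925366582999515
(array([0.768 , 0.1659, 0.112 ]), array([0.7667, 0.0643, 0.112 ]), array([ 0.7651, -0.0359,  0.112 ])) 0.20182083638712825 -0.8233217241188414
(array([0.6814, 0.234 , 0.118 ]), array([ 0.6762, -0.1001,  0.118 ])) 0.3341404644756453 -0.8916911075218833
```

Call:
{"api": "send_rows", "payload": {
  "rows": [0, 0, -10, 0.05, -0.05, 0, 120, 0, 0, -20, 0.1, -0.1, 0, 120, 0, 0, -30, 0.15, -0.15, 0, 120, 0, 0, -39, 0.2, -0.195, 0, 120, 0, 0, -39, 0.249, -0.246, 0, 120],
  "squeeze": 40
}}

```text
time_s: 0.72
eef_pos: [0.3529, 0.3392, 0.2312]
tool_rot: [-0.0, 0.439, 0.898, -0.0]
contact_force: [0.3, 1.7, 0.1]
gripper_width: 0.045
```

Call:
{"api": "send_rows", "payload": {
  "rows": [0, 0, -10, 0.05, -0.05, 0, 120, 0, 0, -20, 0.1, -0.1, 0, 120, 0, 0, -30, 0.15, -0.15, 0, 120, 0, 0, -39, 0.2, -0.195, 0, 120, 0, 0, -39, 0.249, -0.246, 0, 120]
}}

```text
time_s: 1.35
eef_pos: [0.5755, 0.1198, 0.231]
tool_rot: [-0.0, 0.714, 0.7, -0.0]
contact_force: [1.0, 0.3, 1.0]
gripper_width: 0.0456
```

```bash
cat >> h.py <<'E'
from scipy.spatial.transform import Rotation as Ro
def st():
    o=get_obs(); q=o["tool_rot"]; R=Ro.from_quat([q[1],q[2],q[3],q[0]]).as_matrix()
    print("t",o["time_s"],"p",o["eef_pos"].round(4),"yaw",np.degrees(np.arctan2(R[1,1],R[0,1])).round(2),"z",R[:,2].round(4),"F",o["contact_force"].round(1),"T",o["torque"].round(2),"w",round(o["gripper_width"],4),"q",o["joint_pos"].round(2))
    return o
E
python3 -c "
from h import *
st()"
```

```text
t 1.35 p [0.5755 0.1198 0.231 ] yaw -1.16 z [-4.e-04  1.e-04 -1.e+00] F [1.  0.3 1. ] T [ 0.02 -0.05  0.02] w 0.0456 q [0.07 0.18 1.41 0.   1.56 0.09]
```

Call:
{"api": "send_rows", "payload": {
  "rows": [0, 0, 0, 0, 0, 0, 120, 0, 0, 0, 0, 0, 0, 120, 0, 0, 0, 0, 0, 0, 120]
}}

```text
time_s: 1.72
eef_pos: [0.5737, 0.1224, 0.2314]
tool_rot: [-0.0, 0.713, 0.701, 0.0]
contact_force: [1.1, -0.2, 1.2]
gripper_width: 0.0449
```

Call:
{"api": "send_rows", "payload": {
  "rows": [0, 0, 0, 0.027, -0.027, 0, 120, 0, 0, 0, 0.054, -0.0545, 0, 120, 0, 0, 0, 0.054, -0.0545, -0.05, 120, 0, 0, 0, 0.054, -0.0545, -0.05, 120]
}}

```text
time_s: 2.22
eef_pos: [0.6265, 0.0678, 0.1783]
tool_rot: [-0.002, 0.713, 0.701, -0.002]
contact_force: [-0.7, -0.3, -0.1]
gripper_width: 0.0453
```

```bash
python3 -c "
from h import *
st(); save(cam('scene'),'c.png',(150,150,350,330),4)"
```

```text
t 2.225 p [0.6265 0.0678 0.1783] yaw -0.95 z [-5.9e-03  2.0e-04 -1.0e+00] F [-0.7 -0.3 -0.1] T [0.01 0.01 0.01] w 0.0453 q [-0.01  0.29  1.38  0.    1.48  0.  ]
```

View pics/c.png

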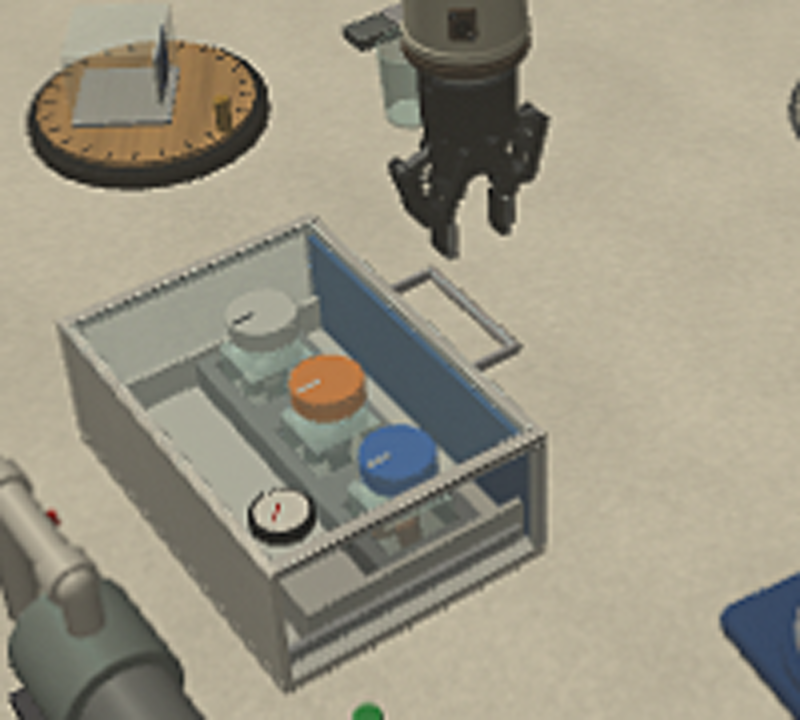

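The gripper (crop, about (470,240)) hangs straight above the bar, which runs from (430,270) to (520,350). The drawer's side walls are low. I descend and grip.

Call:
{"api": "send_rows", "payload": {
  "rows": [0, 0, 0, 0.001, 0, -0.04, 120, 0, 0, 0, 0.001, 0, -0.084, 120, 0, 0, 0, 0.001, 0, -0.084, 120, 0, 0, 0, 0.001, 0, -0.084, 255, 0, 0, 0, 0.001, 0, -0.084, 255],
  "squeeze": 40
}}

```text
time_s: 2.9
eef_pos: [0.6304, 0.0672, 0.1]
tool_rot: [0.001, 0.713, 0.701, 0.001]
contact_force: [16.4, 0.1, 4.5]
gripper_width: 0.0097
```

Call:
{"api": "send_rows", "payload": {
  "rows": [0, 0, 0, 0, 0, 0, 255, 0, 0, 0, 0, 0, 0, 255, 0, 0, 0, 0, 0, 0, 255]
}}

```text
time_s: 3.28
eef_pos: [0.6305, 0.0672, 0.1001]
tool_rot: [0.001, 0.713, 0.701, 0.001]
contact_force: [-1.1, 0.9, 10.5]
gripper_width: 0.008
```

Call:
{"api": "send_rows", "payload": {
  "rows": [0, 0, 0, -0.025, 0.0004, 0, 255, 0, 0, 0, -0.055, 0.0009, 0, 255, 0, 0, 0, -0.085, 0.0013, 0, 255, 0, 0, 0, -0.115, 0.0018, 0, 255, 0, 0, 0, -0.14, 0.0022, 0, 255]
}}

```text
time_s: 3.9
eef_pos: [0.4902, 0.0696, 0.1]
tool_rot: [0.002, 0.713, 0.701, 0.002]
contact_force: [5.0, 3.7, 14.9]
gripper_width: 0.0086
```

Call:
{"api": "send_rows", "payload": {
  "rows": [0, 0, 0, -0.01, 0.0002, 0, 255, 0, 0, 0, -0.018, 0.0003, 0, 255, 0, 0, 0, -0.022, 0.0003, 0, 255, 0, 0, 0, -0.022, 0.0003, 0, 255]
}}

```text
time_s: 4.4
eef_pos: [0.4685, 0.0699, 0.1]
tool_rot: [0.001, 0.713, 0.701, 0.002]
contact_force: [-3.1, 5.6, 15.7]
gripper_width: 0.0083
```

Call:
{"api": "send_rows", "payload": {
  "rows": [0, 0, 0, -0.002, 0, 0, 255, 0, 0, 0, -0.004, 0, 0, 255, 0, 0, 0, -0.004, 0, 0, 255]
}}

```text
time_s: 4.78
eef_pos: [0.4657, 0.07, 0.1001]
tool_rot: [0.002, 0.713, 0.701, 0.003]
contact_force: [9.0, 5.9, 7.7]
gripper_width: 0.0082
```

Call:
{"api": "send_rows", "payload": {
  "rows": [0, 0, 0, -0.002, 0, 0, 255, 0, 0, 0, -0.002, 0, 0, 255]
}}

```text
time_s: 5.03
eef_pos: [0.4656, 0.07, 0.1002]
tool_rot: [0.004, 0.713, 0.701, 0.004]
contact_force: [29.2, 7.6, -5.7]
gripper_width: 0.0083
```

Call:
{"api": "send_rows", "payload": {
  "rows": [0, 0, 0, 0, 0, 0, 120, 0, 0, 0, 0, 0, 0, 120, 0, 0, 0, 0, 0, 0, 120, 0, 0, 0, 0, 0, 0.04, 120, 0, 0, 0, 0, 0, 0.1, 120]
}}

```text
time_s: 5.65
eef_pos: [0.4604, 0.0695, 0.1975]
tool_rot: [-0.001, 0.713, 0.701, -0.001]
contact_force: [1.3, 0.6, -0.1]
gripper_width: 0.0451
```

Call:
{"api": "send_rows", "payload": {
  "rows": [0, 0, 0, 0, 0, 0.03, 0, 0, 0, 0, -0.04, 0, 0.06, 0, 0, 0, 0, -0.08, 0, 0.06, 0]
}}

```text
time_s: 6.02
eef_pos: [0.3809, 0.0695, 0.2592]
tool_rot: [0.001, 0.713, 0.701, 0.001]
contact_force: [0.3, 0.1, -0.2]
gripper_width: 0.0858
```

Run:
```python
from h import *
import pickle
st()
a=cam("scene");b=cam("top");pickle.dump((a,b),open("c1.pkl","wb"))
s=save(b,"d.png",(220,95,340,235),5)
for c in(a,b):
  m=cv2.inRange(cv2.cvtColor(c["image"],cv2.COLOR_RGB2HSV),(100,110,90),(120,255,255))
  n,l,s,ce=cv2.connectedComponentsWithStats(m)
  for i in range(1,n):
    if 60<s[i][4]<2000: print(s[i],ce[i],at(c,*ce[i],.112))
```

```text
t 6.025 p [0.3809 0.0695 0.2592] yaw -1.0 z [ 2.5e-03 -1.0e-04 -1.0e+00] F [ 0.3  0.1 -0.2] T [-0.03 -0.01 -0.03] w 0.0858 q [-0.02 -0.26  1.77 -0.    1.63 -0.  ]
[268 192  57  47 152] [296.36184211 215.51315789] [0.5189 0.0808 0.112 ]
[283 235  19  13 178] [291.86516854 241.01685393] [0.6103 0.1728 0.112 ]
[331 285  77  62 972] [367.01028807 320.23765432] [0.6464 0.5439 0.112 ]
[240 180  16  16 191] [247.62303665 187.77486911] [0.6062 0.171  0.112 ]
[ 50 241  47  54 151] [ 60.29801325 271.75496689] [0.2811 0.8737 0.112 ]
[   0  248   28   72 1451] [ 10.84700207 283.46175052] [0.2276 1.081  0.112 ]
```

View pics/d.png

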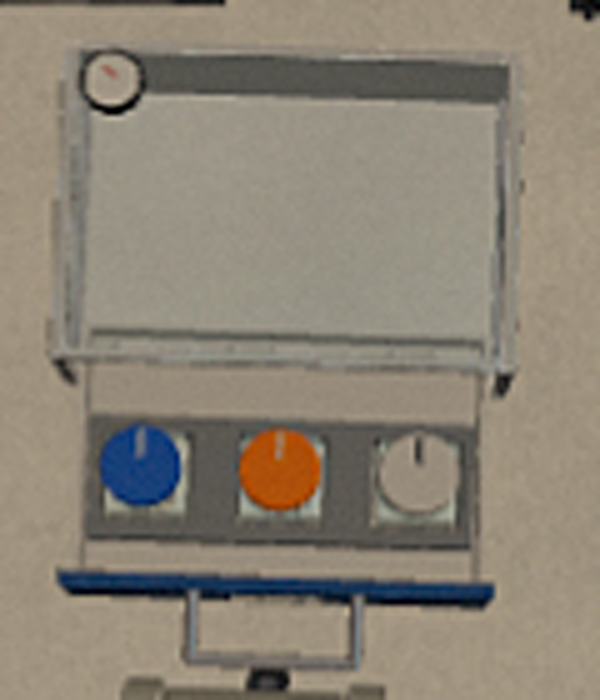

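The drawer is out. In the 5x crop the blue cap is at (140,465), seated in the left pocket, with the orange and white caps beside it. Cap centre is about (0.6065, 0.171).

Call:
{"api": "send_rows", "payload": {
  "rows": [0, 0, 0, 0.055, 0.025, 0, 0, 0, 0, 0, 0.11, 0.05, 0, 0, 0, 0, 0, 0.165, 0.074, 0, 0, 0, 0, 0, 0.2256, 0.1015, -0.02, 0, 0, 0, 0, 0.2256, 0.1015, -0.06, 0]
}}

```text
time_s: 6.75
eef_pos: [0.6101, 0.1724, 0.1959]
tool_rot: [0.0, 0.713, 0.701, 0.0]
contact_force: [0.3, 0.4, -1.5]
gripper_width: 0.0856
```

Call:
{"api": "send_rows", "payload": {
  "rows": [0, 0, 0, 0, 0, -0.04, 0, 0, 0, 0, 0, 0, -0.05, 0, 0, 0, 0, 0, 0, -0.05, 0]
}}

```text
time_s: 7.12
eef_pos: [0.6071, 0.171, 0.1479]
tool_rot: [-0.0, 0.713, 0.701, -0.0]
contact_force: [-0.4, -1.0, 0.2]
gripper_width: 0.0855
```

```bash
python3 -c "
from h import *
st(); save(cam('scene'),'e.png',(190,140,340,290),4)"
```

```text
t 7.125 p [0.6071 0.171  0.1479] yaw -1.0 z [-0.  0. -1.] F [-0.4 -1.   0.2] T [ 0.02  0.01 -0.  ] w 0.0855 q [0.15 0.3  1.42 0.   1.42 0.17]
```

View pics/e.png

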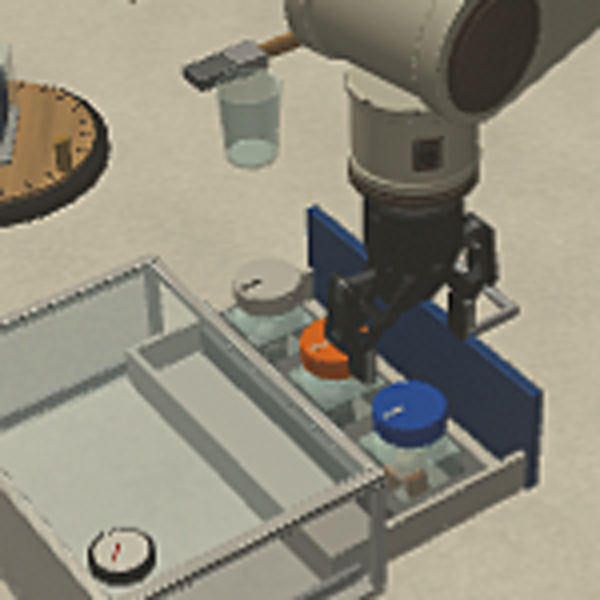

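The open fingers (tips at (365,370) and (460,330)) straddle the space above the blue cap at (410,412). The wide-open knuckles would come close to the cabinet frame along x. So I start at yaw 55°, which makes the turn run 55→125°, symmetric about y.

Call:
{"api": "send_rows", "payload": {
  "rows": [0, 0, 10, 0, 0, 0, 0, 0, 0, 20, 0, 0, 0, 0, 0, 0, 30, 0, 0, 0, 0, 0, 0, 40, 0, 0, 0, 0, 0, 0, 50, 0, 0, 0, 0]
}}

```text
time_s: 7.8
eef_pos: [0.6077, 0.1711, 0.1497]
tool_rot: [0.001, 0.348, 0.938, 0.001]
contact_force: [-0.3, -0.1, -1.5]
gripper_width: 0.0859
```

Call:
{"api": "send_rows", "payload": {
  "rows": [0, 0, 6, 0, 0, 0, 0, 0, 0, 6, 0, 0, -0.03, 0, 0, 0, 6, 0, 0, -0.048, 0, 0, 0, 6, 0, 0, -0.064, 0, 0, 0, 6, 0, 0, -0.064, 0]
}}

```text
time_s: 8.43
eef_pos: [0.6066, 0.1709, 0.0826]
tool_rot: [-0.001, 0.301, 0.954, -0.0]
contact_force: [0.5, 0.5, -0.7]
gripper_width: 0.0851
```

```bash
python3 -c "
from h import *
st(); save(cam('scene'),'f.png',(220,170,340,290),5)"
```

```text
t 8.425 p [0.6066 0.1709 0.0826] yaw 55.0 z [-1.4e-03 -3.0e-04 -1.0e+00] F [ 0.5  0.5 -0.7] T [-0.06 -0.03  0.05] w 0.0851 q [ 0.15  0.35  1.49 -0.    1.3  -0.81]
```

View pics/f.png

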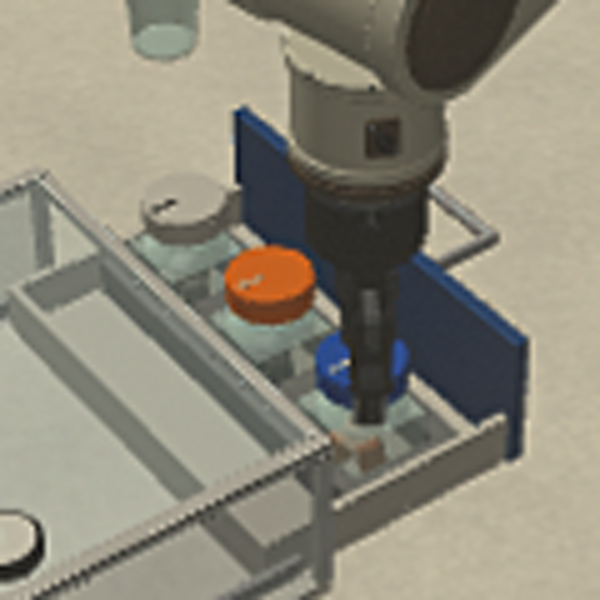

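The near finger is in front of the cap, its tip at (370,415) just below the cap's lower edge, centred on the cap at (362,365). I close gently first.

Call:
{"api": "send_rows", "payload": {
  "rows": [0, 0, 0, 0, 0, 0.001, 150, 0, 0, 0, 0, 0, 0.001, 150, 0, 0, 0, 0, 0, 0.001, 150, 0, 0, 0, 0, 0, 0.001, 150],
  "squeeze": 25
}}

```text
time_s: 8.98
eef_pos: [0.6076, 0.1713, 0.0854]
tool_rot: [0.001, 0.301, 0.954, 0.0]
contact_force: [1.5, 1.2, 6.8]
gripper_width: 0.0603
```

```bash
python3 -c "
from h import *
st()"
```

```text
t 8.975 p [0.6076 0.1713 0.0854] yaw 55.01 z [ 2.e-03  4.e-04 -1.e+00] F [1.5 1.2 6.8] T [ 0.05 -0.11 -0.  ] w 0.0603 q [ 0.15  0.35  1.49  0.    1.3  -0.81]
```

Call:
{"api": "send_rows", "payload": {
  "rows": [0, 0, 0, 0, 0, 0, 255, 0, 0, 0, 0, 0, 0, 255, 0, 0, 0, 0, 0, 0, 255],
  "squeeze": 85
}}

```text
time_s: 9.35
eef_pos: [0.6077, 0.1713, 0.0859]
tool_rot: [0.001, 0.301, 0.954, 0.001]
contact_force: [0.1, 2.8, 11.1]
gripper_width: 0.0583
```

Call:
{"api": "send_rows", "payload": {
  "rows": [0, 0, 4, 0, 0, 0, 255, 0, 0, 8, 0, 0, 0, 255, 0, 0, 12, 0, 0, 0, 255, 0, 0, 16, 0, 0, 0, 255, 0, 0, 20, 0, 0, 0, 255]
}}

```text
time_s: 9.98
eef_pos: [0.6082, 0.1711, 0.0867]
tool_rot: [0.002, 0.129, 0.992, 0.0]
contact_force: [-1.4, -0.4, 18.8]
gripper_width: 0.0582
```

```bash
python3 -c "
from h import *
st()"
```

```text
t 9.975 p [0.6082 0.1711 0.0867] yaw 75.13 z [ 3.9e-03  3.0e-04 -1.0e+00] F [-1.4 -0.4 18.8] T [-0.3   0.2  -0.18] w 0.0582 q [ 0.15  0.35  1.49 -0.    1.3  -1.16]
```

Call:
{"api": "send_rows", "payload": {
  "rows": [0, 0, 4, 0, 0, 0.0003, 255, 0, 0, 8, 0, 0, 0.0006, 255, 0, 0, 12, 0, 0, 0.0009, 255, 0, 0, 16, 0, 0, 0.0012, 255, 0, 0, 20, 0, 0, 0.0015, 255]
}}

```text
time_s: 10.6
eef_pos: [0.6079, 0.1711, 0.0876]
tool_rot: [0.002, -0.045, 0.999, 0.0]
contact_force: [0.5, -1.8, 9.9]
gripper_width: 0.0581
```

```bash
python3 -c "
from h import *
st(); save(cam('scene'),'g.png',(250,200,330,270),6)"
```

```text
t 10.6 p [0.6079 0.1711 0.0876] yaw 95.14 z [ 3.2e-03  2.0e-04 -1.0e+00] F [ 0.5 -1.8  9.9] T [-0.29 -0.05 -0.07] w 0.0581 q [ 0.15  0.35  1.49 -0.    1.3  -1.51]
```

View pics/g.png

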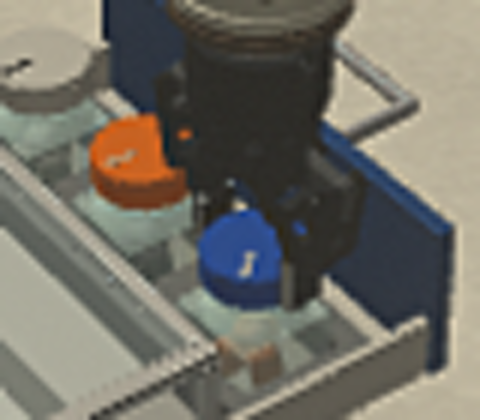

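The blue cap's white line, now at (248,262), points between +x and +y. So the cap turned with the gripper by about 40° without slipping. I continue.

Call:
{"api": "send_rows", "payload": {
  "rows": [0, 0, 4, 0, 0, 0.0003, 255, 0, 0, 8, 0, 0, 0.0006, 255, 0, 0, 12, 0, 0, 0.0009, 255, 0, 0, 16, 0, 0, 0.0012, 255, 0, 0, 18, 0, 0, 0.0013, 255]
}}

```text
time_s: 11.28
eef_pos: [0.6072, 0.171, 0.0877]
tool_rot: [0.0, -0.2, 0.98, -0.0]
contact_force: [-0.7, -0.5, 4.6]
gripper_width: 0.0581
```

```bash
python3 -c "
from h import *
st()"
```

```text
t 11.275 p [0.6072 0.171  0.0877] yaw 113.08 z [ 9.e-04 -1.e-04 -1.e+00] F [-0.7 -0.5  4.6] T [-0.21 -0.02 -0.  ] w 0.0581 q [ 0.15  0.35  1.49 -0.    1.3  -1.82]
```

Call:
{"api": "send_rows", "payload": {
  "rows": [0, 0, 2, 0, 0, 0, 255, 0, 0, 4, 0, 0, 0, 255, 0, 0, 4, 0, 0, 0, 255]
}}

```text
time_s: 11.65
eef_pos: [0.6073, 0.171, 0.0877]
tool_rot: [0.001, -0.234, 0.972, -0.0]
contact_force: [-1.5, -0.5, 6.4]
gripper_width: 0.0585
```

```bash
python3 -c "
from h import *
st()"
```

```text
t 11.65 p [0.6073 0.171  0.0877] yaw 117.01 z [ 0.0011 -0.     -1.    ] F [-1.5 -0.5  6.4] T [-0.18 -0.01  0.03] w 0.0585 q [ 0.15  0.35  1.49 -0.    1.3  -1.89]
```

Call:
{"api": "send_rows", "payload": {
  "rows": [0, 0, 2, 0, 0, 0, 255, 0, 0, 4, 0, 0, 0, 255, 0, 0, 4, 0, 0, 0, 255]
}}

```text
time_s: 12.02
eef_pos: [0.6073, 0.171, 0.0877]
tool_rot: [0.001, -0.267, 0.964, -0.0]
contact_force: [-0.3, -0.6, 6.2]
gripper_width: 0.0579
```

```bash
python3 -c "
from h import *
st()"
```

```text
t 12.025 p [0.6073 0.171  0.0877] yaw 121.02 z [ 1.1e-03 -1.0e-04 -1.0e+00] F [-0.3 -0.6  6.2] T [-0.18 -0.03  0.01] w 0.0579 q [ 0.15  0.35  1.49 -0.    1.3  -1.96]
```

Call:
{"api": "send_rows", "payload": {
  "rows": [0, 0, 2, 0, 0, 0, 255, 0, 0, 4, 0, 0, 0, 255, 0, 0, 4, 0, 0, 0, 255]
}}

```text
time_s: 12.4
eef_pos: [0.6073, 0.171, 0.0877]
tool_rot: [0.001, -0.301, 0.954, -0.0]
contact_force: [-0.1, -0.8, 7.0]
gripper_width: 0.058
```

Call:
{"api": "send_rows", "payload": {
  "rows": [0, 0, 0, 0, 0, 0.0015, 255, 0, 0, 0, 0, 0, 0.003, 255, 0, 0, 0, 0, 0, 0.003, 255]
}}

```text
time_s: 12.78
eef_pos: [0.6069, 0.171, 0.0901]
tool_rot: [-0.0, -0.301, 0.954, -0.0]
contact_force: [-1.0, -0.2, -0.1]
gripper_width: 0.0577
```

```bash
python3 -c "
from h import *
st()"
```

```text
t 12.775 p [0.6069 0.171  0.0901] yaw 125.0 z [-0.e+00 -1.e-04 -1.e+00] F [-1.  -0.2 -0.1] T [-0.03  0.    0.01] w 0.0577 q [ 0.15  0.35  1.49 -0.    1.31 -2.03]
```

Call:
{"api": "send_rows", "payload": {
  "rows": [0, 0, 0, 0, 0, 0.005, 255, 0, 0, 0, 0, 0, 0.01, 255, 0, 0, 0, 0, 0, 0.02, 255, 0, 0, 0, 0, 0, 0.03, 255, 0, 0, 0, 0, 0, 0.03, 255]
}}

```text
time_s: 13.4
eef_pos: [0.6074, 0.1711, 0.1213]
tool_rot: [0.001, -0.301, 0.954, -0.0]
contact_force: [0.2, -0.5, -0.5]
gripper_width: 0.0581
```

Run:
```python
from h import *
import pickle
st()
a=cam("scene");b=cam("top");pickle.dump((a,b),open("c2.pkl","wb"))
A=cv2.resize(a["image"][170:290,230:330],None,fx=4,fy=4)
B=cv2.resize(b["image"][95:235,220:320],None,fx=4,fy=4)[:480]
cv2.imwrite("pics/h.png",np.hstack([A,B])[:,:,::-1])
```

```text
t 13.4 p [0.6074 0.1711 0.1213] yaw 125.01 z [ 1.8e-03  2.0e-04 -1.0e+00] F [ 0.2 -0.5 -0.5] T [-0.   -0.02  0.02] w 0.0581 q [ 0.15  0.32  1.45 -0.    1.37 -2.03]
```

View pics/h.png

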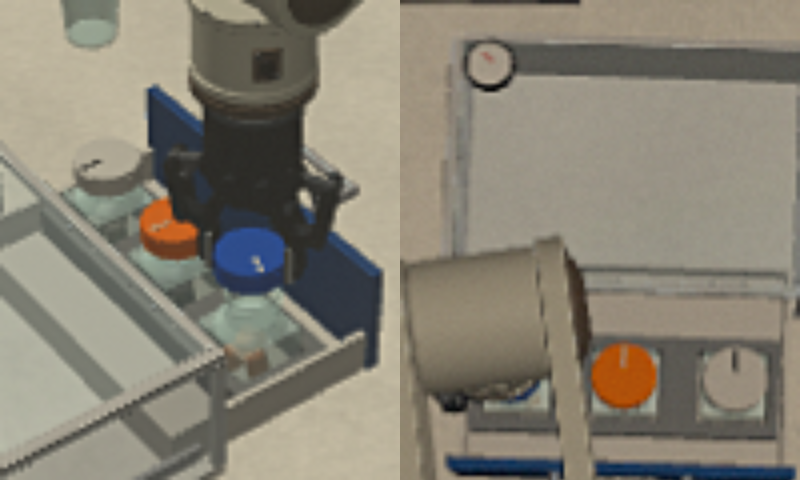

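The left half shows the blue cap lifted at (250,260), held level. The open jar sits in its pocket below it at about (250,315), and the drawer is out. A number check on the gap and the drawer follows.

Run:
```python
from h import *
import pickle
a,b=pickle.load(open("c2.pkl","rb"));a1,b1=pickle.load(open("c1.pkl","rb"))
for c in (a1,a):
  m=cv2.inRange(cv2.cvtColor(c["image"],cv2.COLOR_RGB2HSV),(100,110,90),(120,255,255))
  n,l,s,ce=cv2.connectedComponentsWithStats(m)
  print([(s[i],ce[i].round(1)) for i in range(1,n) if 60<s[i][4]<400 and 270<ce[i][0]<310 and 225<ce[i][1]<245])
f=210/np.tan(np.radians(a["fovy"])/2)
K=np.array([[f,0,a["cx"]],[0,f,a["cy"]],[0,0,1]])
for z in(.102,.132,.1365,.142): print(z,cv2.projectPoints(np.array([[.607,.171,z]]),a["rvec"],np.array(a["tvec"],float),K,np.array([a["k1"],0,0,0.]))[0].ravel().round(1))
for c in(b1,b):
  m=cv2.inRange(cv2.cvtColor(c["image"],cv2.COLOR_RGB2HSV),(5,150,120),(18,255,255))
  n,l,s,ce=cv2.connectedComponentsWithStats(m); i=1+s[1:,4].argmax(); print(ce[i],at(c,*ce[i],.112))
```

```text
[(array([283, 235,  19,  13, 178], dtype=int32), array([291.9, 241. ]))]
[(array([283, 227,  18,  13, 174], dtype=int32), array([291.9, 232.5]))]
0.102 [292.3 242.6]
0.132 [292.4 235.6]
0.1365 [292.4 234.5]
0.142 [292.4 233.2]
[275.51758794 188.67336683] [0.6043 0.0689 0.112 ]
[275.545 188.625] [0.6045 0.0688 0.112 ]
```

Call:
{"api": "send_rows", "payload": {
  "rows": [0, 0, 0, 0, 0, 0, 255, 0, 0, 0, 0, 0, 0, 255, 0, 0, 0, 0, 0, 0, 255]
}}

```text
time_s: 13.88
eef_pos: [0.6069, 0.171, 0.1199]
tool_rot: [-0.0, -0.301, 0.954, -0.0]
contact_force: [0.6, 0.2, -0.2]
gripper_width: 0.0581
```

```bash
python3 -c "
from h import *
st(); print(job_done())"
```

```text
t 13.875 p [0.6069 0.171  0.1199] yaw 125.0 z [-2.e-04 -1.e-04 -1.e+00] F [ 0.6  0.2 -0.2] T [-0.   -0.03  0.06] w 0.0581 q [ 0.15  0.32  1.45 -0.    1.37 -2.03]
the job is handed in; nothing more can be done
None
```

I pulled the drawer out to its stop, unscrewed the blue cap and lifted it straight off. The job was handed in at 13.9 s with the cap still held level, centred above the open jar.

- **Drawer:** it came out 0.165 m, and the pull force rose to 29 N at the stop. In the top pictures before and after the unscrewing, the orange cap beside it moved only about 0.2 mm, so the drawer stayed out.
- **Cap:** I turned it 70° anticlockwise. I did not feel a clear moment of release. The twisting torque had already faded to about zero by 58°, so I went just past the 68° limit. The cap then lifted with no pull.
- **Final position:** the cap rose about 34 to 35 mm from its tight position, by both the arm reading and the image, so its underside is about 2 cm above the rim. The last tool pose was level, with under 1 N of outside force.
- **Surroundings:** the last picture shows the jar still seated in its pocket and the other two jars untouched. I did not re-check the bench items in the last pictures, but the arm did not go near them.

None of the checks failed.

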